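Unbolt and open the passive leaf of the paint locker

ROBOT

A 6-joint arm with a two-finger parallel gripper is mounted at the origin on the work surface. World frame = base frame: x ahead of the robot, y to its left, z up, the work surface at z = 0. Lengths are in m, angles in rad, forces in N, time in s.
With the tool pointing down it reaches from about 0.35 to 0.775 m from the base axis. Payload 5.5 kg.
Tool frame: the origin (TCP) lies at the very end of the fingers, on their centre line; the grasp point (between the pads) lies 19 mm behind it (env.grip_depth is the distance from the TCP to the grasp point, in m); z points along the fingers, y is the direction in which the jaws open and shut (so a half turn about z gives the same grasp; the last joint's range is limited). The gripper opens to 85 mm and grips with 20 to 120 N. Pads are 22 mm wide; open, the fingers measure 114 mm over their backs; the gripper's body (76 mm by 85 mm) begins 54 mm behind the grasp point. The pads swing forward as they close: fully open they stand 13 mm farther back than shut.
Start: joints at [-1.242, 0.313, 0.046, 1.304, 0, 1.431], TCP at [0.26, -0.513, 0.193] pointing down, gripper open.
Joint ranges: [-2.76, 2.76], [-0.86, 1.69], [-1.03, 1.26], [-2.2, 2.34], [-1.47, 1.5], [-3.14, 3.14]. Speed limits (rad/s): [2.57, 2.57, 3.14, 3.14, 3.14, 3.14].

INTERFACE

Orientations are given as a unit quaternion [w, x, y, z].
In Python, from workcell import env gives the robot as it stands.
- The arm moves only by the tool step_arm, never from a script. Its argument "series" is a list of rows, each a list of 3 entries, a list of its own where there are three numbers: the shift along the world's x, y, z in cm, then the turn about the world's z in rad, then the closure in counts, from 0 (fully open) to 255 (shut). A call has 1 to 5 rows; each row is the pose to reach, as a shift and turn from the pose measured when the call began; what a row does not reach only later rows make up. A row lasts 1/8 s, in which the tool goes at most 62.5 mm and 10.7 degrees, less where a joint would pass 70% of its speed; a pose out of reach is approached as far as the arm can. A call with a gripper value outside its range is refused whole. The fingers move at their own pace and stop on an object; "newtons" is the grip in N (left out, the last holds). Time passes only in rows, so rows that repeat a pose let the fingers close. It gives the time, the measured TCP pose, the force and the opening at its end, in the units of the state.
- env.get_state(): the state, without advancing time (a new reading comes with each control period).
- env.read_camera(name): name is "scene" or "top" or "wrist"; returns a dict with "frame" (384x512x3 uint8, red, green, blue), "vertical_fov" (degrees; the focal length in pixels is half the picture's height over the tangent of half this angle, whatever the lens; pixels are square), "cx", "cy" (the principal point, pixels), "camera_from_world" (4x4, takes a point from world to camera coordinates). Camera axes: x right, y down, z forward; pixel columns grow to the right and rows downward; lengths in m; the calibration is good to about 2 mm. The wrist camera is an equidistant fisheye: a pixel r from the principal point sees the ray r / f radians off the axis. A picture is of the moment at which its call begins. There is no depth.
- env.hand_in(): hands the job in, once; it reports no verdict.
The state is a dict: "clock": time; "joint_pos": joint angles; "qvel": joint speeds; "tau": joint torques, N m; "tcp_pos": TCP position; "orientation": TCP orientation; "wrist_force": force on the tool from outside, world axes, zero at the start; "ft_torque": the same for the moment, N m; "finger_gap": finger opening in m.
Only numpy, scipy, OpenCV 4.12 (cv2) and the standard library are available. Lean on these libraries where they do the work, as an engineer would, in place of code of your own. Each camera call takes 0.05 s, during which the arm holds its last target.

TASK

One leaf of the paint locker already stands open; the other is still held shut by the flush bolt with the red thumb tab. Push that bolt fully down while the leaf is shut, then swing the leaf wide open until it stands about square to the locker's front. Leave the bolt down and the first leaf open, and leave the jars, bottle, wide roll of tape and brush on the table where they are.

Things in the scene. Friction and masses are not known exactly. Their poses are not given: they have to be found in the camera images.
- locker: Tabletop plywood paint locker with two blue leaves, fixed to the table: 334 mm wide (its y), 170 mm deep (its x), 250 mm tall. Origin: on the table, in the front plane, half-way across its width. Its x axis points from the front into the locker (the front looks along -x), z up. The leaves sit flush in the front between floor and header. The bolted leaf is on its -y half, the other leaf on its +y half.
- leaf (a joint): Bolted (passive) leaf, 149 mm wide, 20 mm thick, from 22 to 232 mm above the table. 0 = shut, flush with the front, growing as it swings outward (counter-clockwise seen from above), 1.57 = square to the front, stop at 1.9 rad. Light friction (0.1 N m), stays where it is left. Cannot open while the bolt stands in the header.
- leaf_hinge (a point): Point on the vertical hinge line of the bolted leaf, at the leaf's outer edge in its front face (152 mm from the locker's middle along its -y), at the height of the pull. Its axes are the leaf's own: y along the leaf from hinge to free edge, x from the front face into the leaf.
- pull (a point): Middle of the bolted leaf's steel pull: a level round bar, 10 mm thick, 70 mm long between its two posts' centres, running along the leaf. Bar centre 45 mm in front of the leaf's front face (40 mm free gap behind the bar, open from above and below), 78 mm from the hinge line, 215 mm above the table (35 mm below the locker's top). Axes as the leaf's.
- bolt (a joint): Slide of the flush bolt, near the free edge of the bolted leaf (133 mm from its hinge line). 0 = fully up, its rod 14 mm above the leaf's top edge and in the header; grows as the tab is pushed straight down; rod clear of the header from 0.014; stop at 0.028 m (fully withdrawn). 3 N friction, no spring: stays where it is left.
- tab_top (a point): Middle of the upper face of the bolt's red thumb tab, 18 mm in front of the leaf's front face. The tab is 24 mm wide along the leaf, sticks out 32 mm from the face, is 8 mm thick; its upper face is 230 mm above the table when the bolt is fully up and 202 mm when fully withdrawn. Nothing stands above it. (A small tape roll, 24 mm high, lies on the locker's top over the other leaf's half.)
- other_leaf (a joint): The other (active) leaf, same size and same pull but no bolt, hinged at the opposite edge of the front (152 mm from the middle along the locker's +y); 0 = shut, growing as it opens (clockwise seen from above), stop at 2.2. It already stands open.
- jar_gold: Amber glass paint jar, black cap, 42 mm across, 65 mm tall. Bystander; origin at the centre of its underside.
- jar_green: Green glass paint jar, black cap, 42 mm across, 65 mm tall. Bystander; origin at the centre of its underside.
- jar_white: White paint jar, white cap, 42 mm across, 65 mm tall. Bystander; origin at the centre of its underside.
- bottle_brown: Brown paint bottle, white cap, 52 mm across, 115 mm tall. Bystander; origin at the centre of its underside.
- tape_wide: Wide roll of masking tape lying flat, 104 mm across, 38 mm high. Bystander; origin at the centre of its underside.
- paintbrush: Loose paintbrush lying flat, 190 mm long. Bystander; origin at the centre of its underside.

How it is judged:
By the outcome, as a careful person would: the job done as asked, in the order asked, and still so for the second after the job is handed in, with the robot touching nothing.
It also fails if it takes over 45 s, if anything falls off the work surface, if the arm or the gripper's body presses on something with over 40 N, if the wrist force passes 120 N, or if a joint passes its speed limit or range.

## Working session

There is one attempt and no reset: what is moved stays moved. The work goes in short steps, Python scripts to look and compute and a tool call to move; the robot and the scene stay as the last step left them, time stands still between calls to the robot, and variables do not carry over. Pictures are saved under pics/ and viewed, and the job is handed in when it is done.

Besides the shell and the picture viewer there is one more tool, called as a command line: name --argument value ..., lists and objects as JSON in quotes. step_arm: Moves the arm, as the interface text tells. Its arguments: {"type":"object","properties":{"series":{"type":"array"},"newtons":{"type":"number"}},"required":["series"]}

```bash
ls; mkdir -p pics; cat > h.py <<'E'
import numpy as np, cv2
from workcell import env
def cam(n):
    d=env.read_camera(n); d['f']=d['frame'].shape[0]/2/np.tan(np.radians(d['vertical_fov'])/2); return d
def save(d,name): cv2.imwrite('pics/'+name,d['frame'][:,:,::-1])
def ray(d,u,v,fish=False):
    x,y=u-d['cx'],v-d['cy']
    if fish:
        r=np.hypot(x,y);t=r/d['f'];c=np.array([np.sin(t)*x/max(r,1e-9),np.sin(t)*y/max(r,1e-9),np.cos(t)])
    else: c=np.array([x/d['f'],y/d['f'],1.])
    T=np.array(d['camera_from_world']);R=T[:3,:3]
    return -R.T@T[:3,3], R.T@c
def onz(d,u,v,z,fish=False):
    o,r=ray(d,u,v,fish); return o+r*(z-o[2])/r[2]
def proj(d,p,fish=False):
    T=np.array(d['camera_from_world']);c=T[:3,:3]@np.array(p)+T[:3,3]
    if fish:
        r=np.hypot(c[0],c[1]);t=np.arctan2(r,c[2]);return d['cx']+d['f']*t*c[0]/r,d['cy']+d['f']*t*c[1]/r
    return d['cx']+d['f']*c[0]/c[2],d['cy']+d['f']*c[1]/c[2]
def tri(l):
    A=np.zeros((3,3));b=np.zeros(3)
    for o,r in l:
        r=r/np.linalg.norm(r);P=np.eye(3)-np.outer(r,r);A+=P;b+=P@o
    return np.linalg.solve(A,b)
E
python3 - <<'E'
from h import *
for n in ['scene','top','wrist']:
    d=cam(n);save(d,n+'0.png');print(n,d['f'],d['cx'],d['cy'],ray(d,d['cx'],d['cy']))
print(env.get_state())
E
```

```text
pics
scene 430.8364008717451 258.7119482980235 186.05628377144154 (array([ 0.94014025, -0.5090266 ,  1.054566  ]), array([-0.38498115,  0.3896365 , -0.83664384]))
top 420.8468446492694 258.79087321014106 196.2402585061233 (array([ 0.4159174 , -0.07188626,  1.33483546]), array([ 0.09217531, -0.01764876, -0.99558638]))
wrist 297.3186396354542 255.06106189332596 191.76496358678457 (array([ 0.33327017, -0.47623304,  0.37386679]), array([-0.28779866, -0.14345662, -0.94688549]))
{'clock': 0.15, 'joint_pos': array([-1.24159426e+00,  3.13844811e-01,  4.52065073e-02,  1.30361172e+00,
        2.03872276e-05,  1.43120405e+00]), 'qvel': array([-0.0005206 , -0.00213532,  0.00463432, -0.00070771,  0.00053219,
        0.00064497]), 'tau': array([ 2.71466160e-03, -4.81060517e+01,  2.98818541e+01,  1.38908139e-02,
       -4.87233046e-05,  2.94233161e-06]), 'tcp_pos': array([ 0.25964348, -0.5125271 ,  0.19259047]), 'orientation': array([-7.24551102e-04,  9.72654274e-01,  2.32256614e-01, -5.86579382e-05]), 'wrist_force': array([-0.38585189,  0.34498136,  0.47049402]), 'ft_torque': array([-0.01501014,  0.03399451,  0.00119212]), 'finger_gap': 0.08559812271344298}
```

View pics/scene0.png

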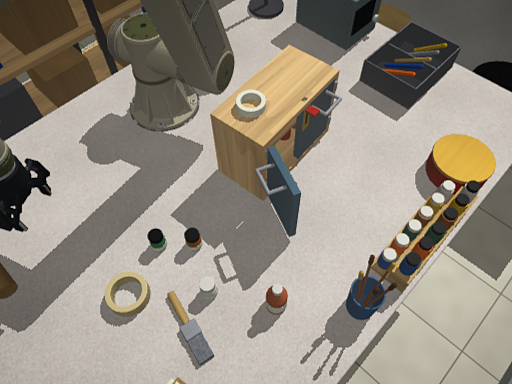

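View pics/top0.png

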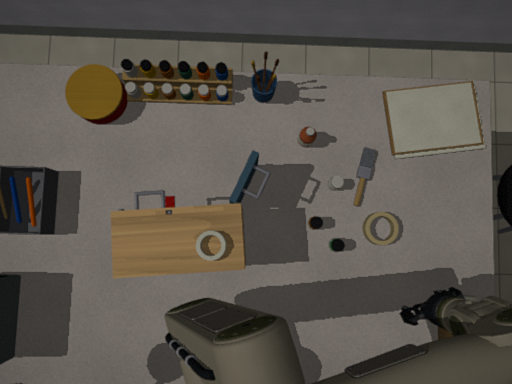

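View pics/wrist0.png

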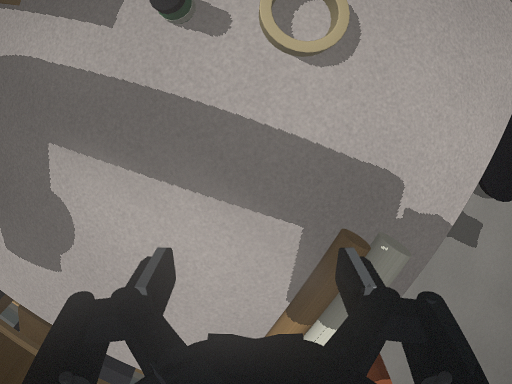

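The top view shows the locker at (112–244, 204–276), with its front facing image-up. The red tab is at (170,202), the bolted leaf's pull at about (150,198), and the other leaf is open at (244,177). Next I'll measure these.

```bash
python3 - <<'E'
from h import *
t=cam('top');s=cam('scene')
def red(d,box):
    h=cv2.cvtColor(d['frame'],cv2.COLOR_RGB2HSV);m=(((h[...,0]<6)|(h[...,0]>174))&(h[...,1]>170)&(h[...,2]>90)).astype(np.uint8)
    n,l,st,c=cv2.connectedComponentsWithStats(m)
    return [(st[i].tolist(),c[i].round(1).tolist()) for i in range(1,n) if st[i][4]>8]
print(red(t,0));print(red(s,0))
h=cv2.cvtColor(t['frame'],cv2.COLOR_RGB2HSV)
m=((h[...,0]>9)&(h[...,0]<22)&(h[...,1]>90)&(h[...,2]>110)).astype(np.uint8); m[:190]=0;m[290:]=0;m[:,:90]=0;m[:,300:]=0
m=cv2.morphologyEx(m,cv2.MORPH_OPEN,np.ones((3,3),np.uint8))
cs,_=cv2.findContours(m,0,2);c=max(cs,key=cv2.contourArea);r=cv2.minAreaRect(c);b=cv2.boxPoints(r);print(r)
for p in b: print(p,onz(t,*p,0.25).round(4))
for name,d,x0,y0,x1,y1 in [('tz',t,100,140,290,290),('sz',s,205,40,355,240)]:
    cv2.imwrite(f'pics/{name}.png',cv2.resize(d['frame'][y0:y1,x0:x1,::-1],None,fx=4 if name=='tz' else 3.0,fy=4 if name=='tz' else 3.0,interpolation=cv2.INTER_CUBIC))
E
```

```text
[([165, 196, 9, 11, 86], [169.3, 201.3])]
[([306, 106, 14, 10, 81], [312.3, 110.3])]
((176.36062622070312, 239.9093017578125), (67.0511474609375, 131.77413940429688), 86.18592071533203)
[108.3894  210.84073] [0.4671 0.2931 0.25  ]
[239.87169 202.07523] [ 0.4997 -0.0427  0.25  ]
[244.33185 268.97787] [ 0.3293 -0.0596  0.25  ]
[112.84956 277.74338] [0.2985 0.2716 0.25  ]
```

View pics/tz.png

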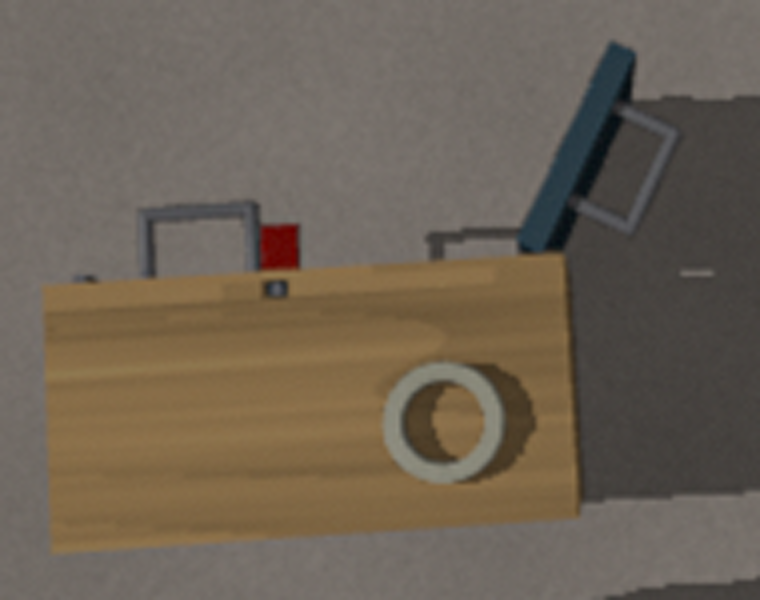

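View pics/sz.png

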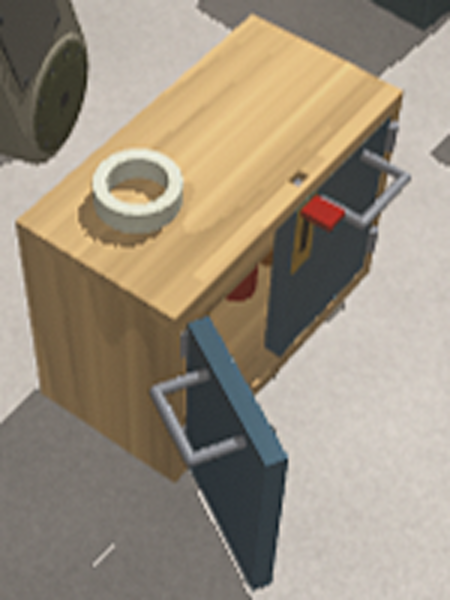

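```bash
python3 - <<'E'
from h import *
t=cam('top');s=cam('scene')
C=np.array([onz(t,(u+.5)/4-.5+100,(v+.5)/4-.5+140,.25)[:2] for u,v in [(44,286),(566,254),(578,514),(52,552)]]);print(C.round(4))
S=np.array([onz(s,(u+.5)/3-.5+205,(v+.5)/3-.5+40,.25)[:2] for u,v in [(403,90),(177,320),(16,222),(252,14)]]);print(S.round(4))
for c in (C,S): print([np.linalg.norm(c[i]-c[(i+1)%4]).round(4) for i in range(4)],c.mean(0).round(4))
def fit(c):
    mod=np.array([[0,-.167],[0,.167],[.17,.167],[.17,-.167]])
    a=mod-mod.mean(0);b=c-c.mean(0)
    th=np.arctan2((a[:,0]*b[:,1]-a[:,1]*b[:,0]).sum(),(a*b).sum())
    R=np.array([[np.cos(th),-np.sin(th)],[np.sin(th),np.cos(th)]])
    return th,c.mean(0)-R@mod.mean(0),R
for c in (C,S,(C+S)/2):
    th,o,R=fit(c);print('yaw',th,'o',o.round(4),'res',(c-(o+np.array([[0,-.167],[0,.167],[.17,.167],[.17,-.167]])@R.T)).round(4).tolist())
    print(' hinge',o+R@[0,-.152],'pull',(o+R@[-.045,-.074]).round(4),'tab',(o+R@[-.018,-.019]).round(4))
print('tab tri',tri([ray(t,169.3,201.3),ray(s,312.3,110.3)]), onz(t,169.3,201.3,.23),onz(s,312.3,110.3,.23))
# pull bar in top zoom ends (145,213),(253,205); scene  (375,222... )
print([onz(t,(u+.5)/4-.5+100,(v+.5)/4-.5+140,.22).round(4) for u,v in [(145,213),(253,207)]])
# other leaf top
print([onz(t,(u+.5)/4-.5+100,(v+.5)/4-.5+140,.232).round(4) for u,v in [(613,41),(635,55),(562,250)]])
# bystanders (caps)
for n,u,v,z in [('bot',310,131,.115),('white',336,182,.065),('gold',316,222,.065),('green',337,244,.065),('tape',382,228,.038),('box top',264,80,.1)]: print(n,onz(t,u,v,z).round(3))
E
```

```text
[[ 0.4666  0.2874]
 [ 0.4971 -0.046 ]
 [ 0.3314 -0.059 ]
 [ 0.2988  0.2722]]
[[ 0.4656  0.2866]
 [ 0.5001 -0.0451]
 [ 0.3306 -0.0625]
 [ 0.2972  0.2709]]
[np.float64(0.3348), np.float64(0.1662), np.float64(0.3328), np.float64(0.1685)] [0.3985 0.1136]
[np.float64(0.3335), np.float64(0.1704), np.float64(0.3351), np.float64(0.1692)] [0.3984 0.1125]
yaw -3.048942238490068 o [0.4831 0.1215] res [[-0.0011, -0.0004], [-0.0014, -0.0012], [0.0021, 0.0015], [0.0004, 0.0001]]
 hinge [0.46904397 0.27284764] pull [0.5211 0.1993] tab [0.4993 0.1421]
yaw -3.040605326443103 o [0.4829 0.1211] res [[-0.0005, -0.0006], [0.0003, 0.0], [-0.0, -0.0003], [0.0002, 0.0009]]
 hinge [0.46762322 0.27229569] pull [0.5203 0.1992] tab [0.4989 0.1418]
yaw -3.044764995855532 o [0.483  0.1213] res [[-0.0008, -0.0005], [-0.0006, -0.0006], [0.001, 0.0006], [0.0003, 0.0005]]
 hinge [0.4683328  0.27257366] pull [0.5207 0.1993] tab [0.4991 0.1419]
tab tri [0.49720956 0.14260025 0.22642318] [0.49777724 0.14279036 0.23      ] [0.49842952 0.13877267 0.23      ]
[array([0.5182, 0.2339, 0.22  ]), array([0.5244, 0.163 , 0.22  ])]
[array([ 0.6413, -0.0722,  0.232 ]), array([ 0.6323, -0.0871,  0.232 ]), array([ 0.501 , -0.0429,  0.232 ])]
bot [ 0.727 -0.24   0.115]
white [ 0.584 -0.329  0.065]
gold [ 0.461 -0.269  0.065]
green [ 0.396 -0.334  0.065]
tape [ 0.449 -0.479  0.038]
box top [ 0.884 -0.099  0.1  ]
```

The top view, the scene view and the given sizes agree to about 1 mm. The locker origin is (0.483, 0.121), its yaw is −3.045, and the tab is at (0.499, 0.142, 0.23). I'll close the fingers, rise, and travel towards the tab.

step_arm --series '[[[0,0,6],0.18,255],[[0,0,12],0.36,255],[[2,5.5,14],0.54,255],[[4,11,14],0.72,255],[[6,16.5,14],0.9,255]]' --newtons 30

```text
clock: 0.98
tcp_pos: [0.3202, -0.3466, 0.3335]
orientation: [0.0, 0.773, 0.634, -0.0]
wrist_force: [0.6, -0.4, -0.5]
finger_gap: -0.0001
```

step_arm --series '[[[2,5.5,0],0.18,255],[[4,11,0],0.36,255],[[6,16.5,0],0.54,255],[[8,22,0],0.72,255],[[10,27,0],0.9,255]]'

```text
clock: 1.6
tcp_pos: [0.4205, -0.0747, 0.3338]
orientation: [0.001, 0.418, 0.909, 0.0]
wrist_force: [0.0, -1.1, -0.1]
finger_gap: -0.0001
```

step_arm --series '[[[2,5.3,0],0.18,255],[[4,10.6,0],0.36,255],[[6,15.8,0],0.54,255],[[8.1,21.1,0],0.72,255],[[8.1,21.1,0],0.9,255]]'

```text
clock: 2.22
tcp_pos: [0.5022, 0.1399, 0.3328]
orientation: [0.0, -0.025, 1.0, 0.001]
wrist_force: [-0.2, 0.3, -0.4]
finger_gap: -0.0001
```

step_arm --series '[[[0,0,-4],0.06,255],[[0,0,-8],0.06,255],[[0,0,-8],0.06,255]]'

```text
clock: 2.6
tcp_pos: [0.4997, 0.1397, 0.2499]
orientation: [-0.003, -0.055, 0.998, 0.001]
wrist_force: [1.1, 0.2, 0.5]
finger_gap: 0.0001
```

```bash
cat > st.py <<'E'
from h import *
def st():
    s=env.get_state();q=s['orientation'];ya=2*np.arctan2(q[2],q[1])-np.pi/2
    o=np.array([.483,.1213]);th=-3.0448;R=np.array([[np.cos(th),-np.sin(th)],[np.sin(th),np.cos(th)]])
    l=R.T@(s['tcp_pos'][:2]-o)
    print('t',round(s['clock'],2),'tcp',s['tcp_pos'].round(4),'yawy',round(ya,3),'locker xy',l.round(4),'F',s['wrist_force'].round(1),'q',s['joint_pos'].round(2))
    return s
E
python3 - <<'E'
from st import *
st()
for n in ['wrist','scene']:
    d=cam(n);save(d,n+'1.png')
E
```

```text
t 2.6 tcp [0.4997 0.1397 0.2499] yawy 1.681 locker xy [-0.0184 -0.0167] F [1.1 0.2 0.5] q [0.12 0.2  0.03 1.41 0.   0.01]
```

View pics/wrist1.png

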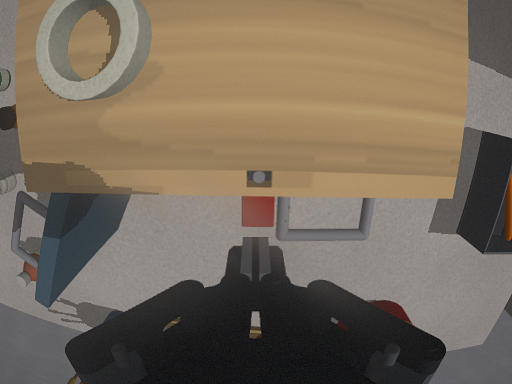

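View pics/scene1.png

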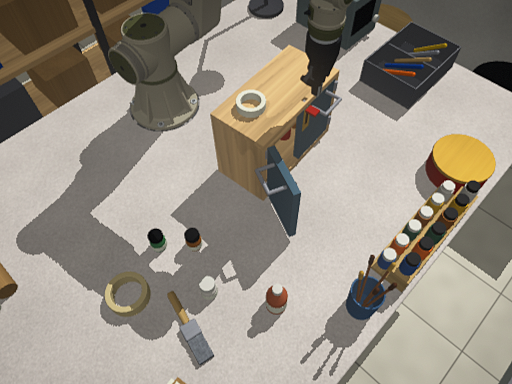

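The wrist view shows the closed fingers at (257,255), lined up with the red tab at (258,211) and 20 mm above it. I'll shift them slightly away from the pull's post and push down.

step_arm --series '[[[0.2,-0.3,0],-0.01,255],[[0.2,-0.3,-1],-0.01,255],[[0.2,-0.3,-2],-0.01,255],[[0.2,-0.3,-3],-0.01,255],[[0.2,-0.3,-4],-0.01,255]]'

```text
clock: 3.32
tcp_pos: [0.5041, 0.1368, 0.213]
orientation: [0.0, -0.05, 0.999, 0.001]
wrist_force: [0.1, 0.7, -0.1]
finger_gap: 0.0002
```

```bash
python3 - <<'E'
from st import *
st()
E
```

```text
t 3.33 tcp [0.5041 0.1368 0.213 ] yawy 1.671 locker xy [-0.0225 -0.0134] F [ 0.1  0.7 -0.1] q [ 0.11  0.2  -0.05  1.32  0.    0.01]
```

The wrist force is near zero at a height where about 3 N of bolt friction was expected, so I'll look before pushing on.

```bash
python3 - <<'E'
from st import *
st()
d=cam('wrist');save(d,'wrist2.png')
s=cam('scene');cv2.imwrite('pics/scene2.png',cv2.resize(s['frame'][40:240,205:405,::-1],None,fx=3,fy=3,interpolation=cv2.INTER_CUBIC))
st()
E
```

```text
t 3.33 tcp [0.5041 0.1368 0.213 ] yawy 1.671 locker xy [-0.0225 -0.0134] F [ 0.1  0.7 -0.1] q [ 0.11  0.2  -0.05  1.32  0.    0.01]
t 3.42 tcp [0.5034 0.1368 0.2123] yawy 1.671 locker xy [-0.0218 -0.0134] F [-0.2 -0.4 -0.2] q [ 0.11  0.21 -0.05  1.32  0.    0.01]
```

View pics/wrist2.png

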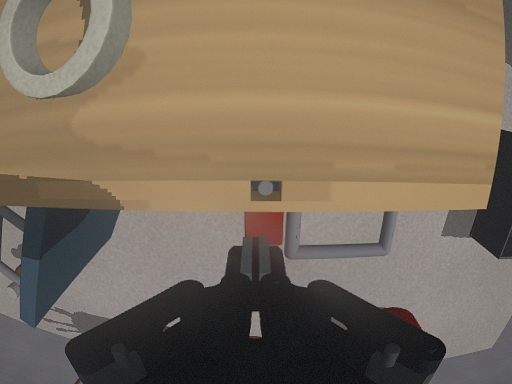

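View pics/scene2.png

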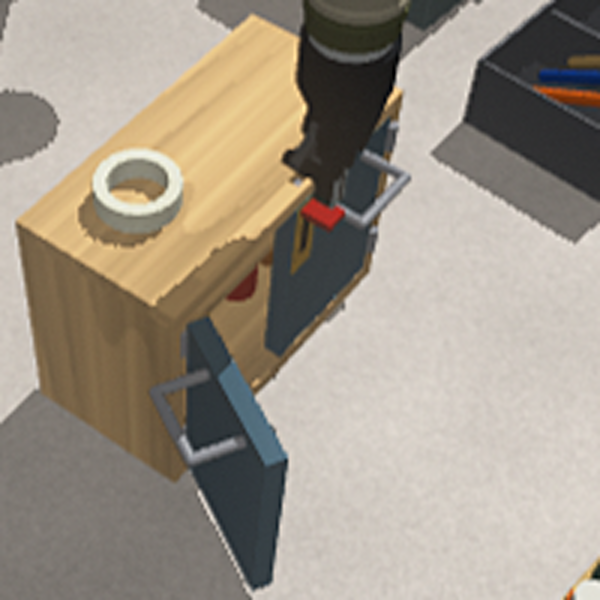

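```bash
python3 - <<'E'
from st import *
s0=st(); p=s0['tcp_pos']
o=np.array([.483,.1213]);th=-3.0448;R=np.array([[np.cos(th),-np.sin(th)],[np.sin(th),np.cos(th)]])
W=lambda x,y,z: np.r_[o+R@[x,y],z]
w=cam('wrist');s=cam('scene');t=cam('top')
print('camw',ray(w,255,191)[0])
for n,d,f in [('wrist',w,1),('scene',s,0),('top',t,0)]:
    print(n,'tcp',np.round(proj(d,p,f),1))
    for z in (.23,.212): print('  tab z',z,[np.round(proj(d,W(x,y,z),f),1).tolist() for x,y in [(-.018,-.019),(-.032,-.031),(-.032,-.007),(-.002,-.007)]])
    print('  front corners',[np.round(proj(d,W(0,y,.25),f),1).tolist() for y in (-.167,0,.167)])
save(t,'top2.png')
h=cv2.cvtColor(s['frame'],cv2.COLOR_RGB2HSV);m=(((h[...,0]<6)|(h[...,0]>174))&(h[...,1]>170)&(h[...,2]>90)).astype(np.uint8)
print(cv2.connectedComponentsWithStats(m)[2:])
for nm,d,(x0,y0,x1,y1) in [('topz2',t,(100,140,290,290)),('wz2',w,(200,160,350,280))]:
    cv2.imwrite('pics/'+nm+'.png',cv2.resize(d['frame'][y0:y1,x0:x1,::-1],None,fx=4,fy=4,interpolation=cv2.INTER_CUBIC))
E
```

```text
t 3.42 tcp [0.5034 0.1368 0.2123] yawy 1.671 locker xy [-0.0218 -0.0134] F [-0.2 -0.4 -0.2] q [ 0.11  0.21 -0.05  1.32  0.    0.01]
camw [0.42103089 0.12735164 0.39378193]
wrist tcp [256.1 222.5]
  tab z 0.23 [[265.4, 228.9], [284.0, 248.6], [246.0, 248.7], [245.6, 204.4]]
  tab z 0.212 [[264.5, 217.1], [281.6, 235.7], [246.7, 235.8], [246.3, 194.4]]
  front corners [[486.6, 210.3], [231.2, 214.4], [0.2, 208.1]]
scene tcp [312.6 116.4]
  tab z 0.23 [[313.3, 109.8], [320.4, 109.5], [315.1, 115.0], [305.5, 109.7]]
  tab z 0.212 [[312.6, 114.6], [319.6, 114.3], [314.4, 119.7], [305.0, 114.4]]
  front corners [[339.6, 69.7], [304.0, 105.4], [263.4, 146.1]]
top tcp [172.9 199.8]
  tab z 0.23 [[169.6, 200.8], [164.8, 195.8], [174.0, 195.2], [174.5, 206.6]]
  tab z 0.212 [[170.9, 201.4], [166.2, 196.4], [175.2, 195.8], [175.7, 207.0]]
  front corners [[110.6, 211.0], [175.9, 206.7], [240.7, 202.3]]
(array([[     0,      0,    512,    384, 196531],
       [   306,    106,     14,     10,     75],
       [   285,    135,      1,      1,      1],
       [   459,    188,      1,      1,      1]], dtype=int32), array([[255.47717663, 191.53116302],
       [312.2       , 110.64      ],
       [285.        , 135.        ],
       [459.        , 188.        ]]))
```

View pics/topz2.png

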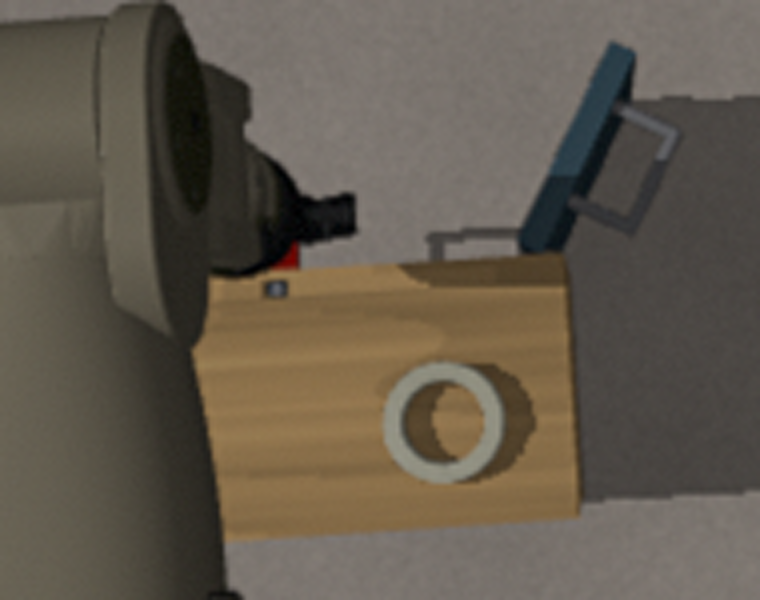

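View pics/wz2.png

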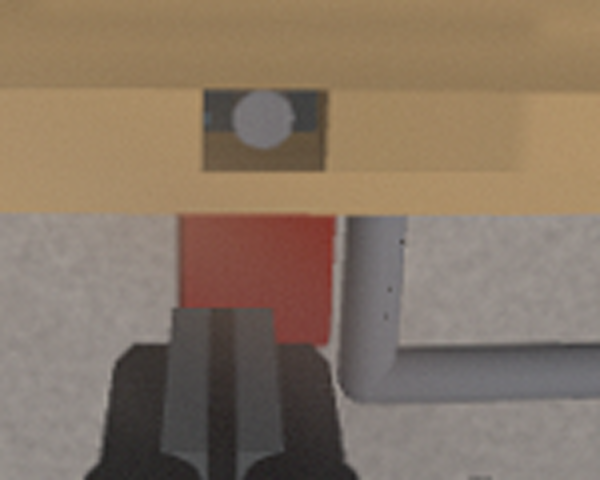

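```bash
python3 - <<'E'
from st import *
s=cam('scene');cv2.imwrite('pics/sz3.png',cv2.resize(s['frame'][70:140,270:360,::-1],None,fx=8,fy=8,interpolation=cv2.INTER_CUBIC))
st()
E
```

```text
t 3.62 tcp [0.5046 0.1369 0.2143] yawy 1.671 locker xy [-0.023  -0.0134] F [-0.3  0.2  0.1] q [ 0.11  0.2  -0.05  1.32  0.    0.01]
```

View pics/sz3.png

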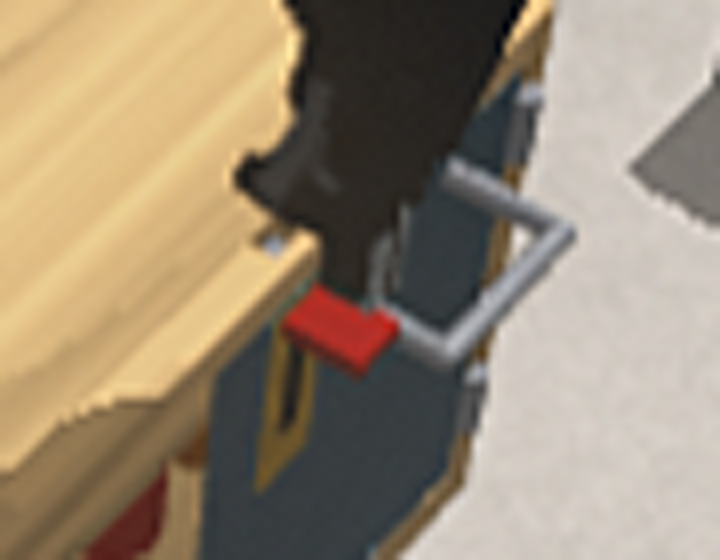

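```bash
python3 - <<'E'
from st import *
s=cam('scene');w=cam('wrist');st()
p=tri([ray(s,(355+.5)/8-.5+270,(300+.5)/8-.5+70),ray(w,256,237,True)]);print(p)
o=np.array([.483,.1213]);th=-3.0448;R=np.array([[np.cos(th),-np.sin(th)],[np.sin(th),np.cos(th)]])
print(R.T@(p[:2]-o), proj(s,p),proj(w,p,True))
# tab corners
for nm,a,b in [('outer free',(361,360),(180/4,0)),]: pass
T=[((400,325),(200+330/4,160+343/4))]
for a,b in T: 
    q=tri([ray(s,(a[0]+.5)/8-.5+270,(a[1]+.5)/8-.5+70),ray(w,*b,True)]);print('tab outer hinge-side corner',q,R.T@(q[:2]-o))
E
```

```text
t 3.73 tcp [0.5047 0.1369 0.2144] yawy 1.671 locker xy [-0.0231 -0.0134] F [-0.4  0.5 -0.6] q [ 0.11  0.2  -0.05  1.32  0.    0.01]
[0.50126364 0.13745177 0.24415637]
[-0.01973909 -0.01431114] (np.float64(313.35300060904683), np.float64(107.28844858279233)) (np.float64(257.96425415759677), np.float64(238.90030780670148))
tab outer hinge-side corner [0.51175089 0.15362835 0.22944005] [-0.03174058 -0.0293985 ]
```

Two views put the real fingertip at z≈0.24, although 0.214 is reported. The tab is still fully up at 0.229. So the tip sits about 2–3 cm short of the reported TCP, and I'll descend in small steps, using force and images as the guide.

step_arm --series '[[[0,0,-0.7],0,255],[[0,0,-1.4],0,255],[[0,0,-2],0,255],[[0,0,-2],0,255]]'

```text
clock: 4.22
tcp_pos: [0.5041, 0.1368, 0.1936]
orientation: [0.0, -0.05, 0.999, 0.001]
wrist_force: [-0.8, 0.1, -0.0]
finger_gap: 0.0001
```

```bash
cat > look.py <<'E'
from st import *
import sys
k=sys.argv[1]
st()
s=cam('scene');cv2.imwrite(f'pics/s{k}.png',cv2.resize(s['frame'][60:150,260:380,::-1],None,fx=5,fy=5,interpolation=cv2.INTER_CUBIC))
w=cam('wrist');save(w,f'w{k}.png')
a=cv2.imread(f'pics/s{k}.png');b=w['frame'][100:300,150:380,::-1];b=cv2.resize(b,None,fx=1,fy=1)
im=np.zeros((450,600+230,3),np.uint8);im[:,:600]=a;im[:200,600:]=b
cv2.imwrite(f'pics/c{k}.png',im[:,:800])
h=cv2.cvtColor(s['frame'],cv2.COLOR_RGB2HSV);m=(((h[...,0]<6)|(h[...,0]>174))&(h[...,1]>170)&(h[...,2]>90)).astype(np.uint8)
n,l,t,c=cv2.connectedComponentsWithStats(m);print([(t[i].tolist(),c[i].round(1).tolist()) for i in range(1,n) if t[i][4]>8])
E
python3 look.py 3
```

```text
t 4.22 tcp [0.5041 0.1368 0.1936] yawy 1.671 locker xy [-0.0225 -0.0134] F [-0.8  0.1 -0. ] q [ 0.11  0.21 -0.09  1.27  0.    0.01]
[([306, 107, 3, 5, 11], [307.3, 109.3])]
```

View pics/c3.png

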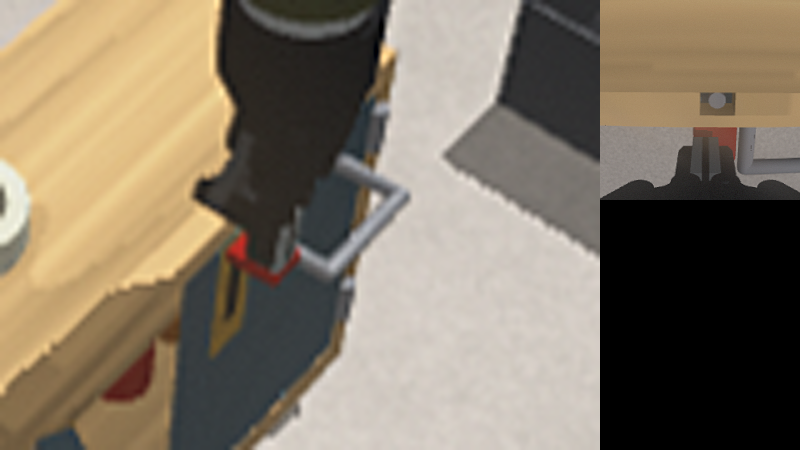

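The tip now sits over the tab at crop (270,265), just about to touch it. Continuing down.

step_arm --series '[[[0,0,-0.5],0,255],[[0,0,-1],0,255],[[0,0,-1],0,255]]'

```text
clock: 4.7
tcp_pos: [0.5045, 0.1369, 0.1839]
orientation: [0.001, -0.05, 0.999, 0.001]
wrist_force: [0.9, 0.7, 0.6]
finger_gap: 0.0003
```

```bash
python3 look.py 4
```

```text
t 4.7 tcp [0.5045 0.1369 0.1839] yawy 1.67 locker xy [-0.0229 -0.0134] F [0.9 0.7 0.6] q [ 0.11  0.21 -0.11  1.25  0.    0.01]
[([305, 109, 4, 5, 14], [306.9, 111.4])]
```

View pics/c4.png

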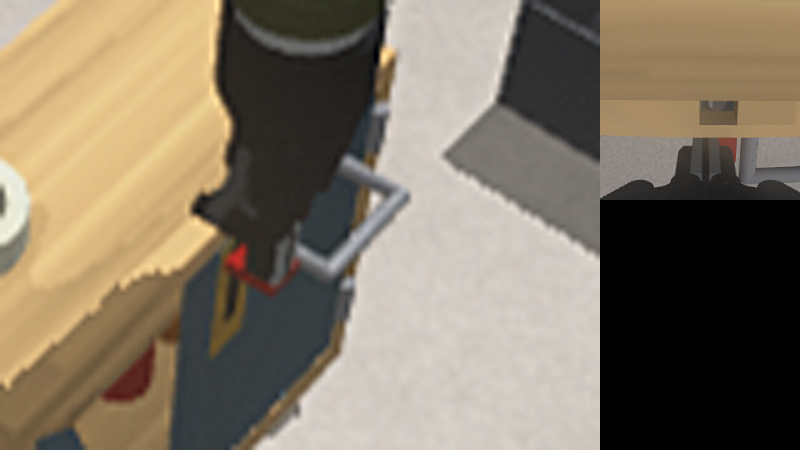

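```bash
python3 - <<'E'
from st import *
st(); print('gd',env.grip_depth, [a for a in dir(env) if a[0]!='_'])
s=cam('scene');w=cam('wrist')
o=np.array([.483,.1213]);th=-3.0448;R=np.array([[np.cos(th),-np.sin(th)],[np.sin(th),np.cos(th)]])
for b in [(72,350),(110,345),(185,288)]:
    for a in [(200,205),(232,165)]:
        A=ray(s,260+a[0]/5,60+a[1]/5);B=ray(w,*b,True);q=tri([A,B]);print(a,b,q.round(4),(R.T@(q[:2]-o)).round(4),'px err',np.round(np.array(proj(s,q))-[260+a[0]/5,60+a[1]/5],1))
E
```

```text
t 4.8 tcp [0.5042 0.1368 0.184 ] yawy 1.671 locker xy [-0.0226 -0.0134] F [-0.1 -0.  -0.3] q [ 0.11  0.21 -0.11  1.25  0.    0.01]
gd 0.0187 ['MotionError', 'get_state', 'grip_depth', 'hand_in', 'read_camera']
(200, 205) (72, 350) [0.501  0.0763 0.3113] [-0.0136  0.0465] px err [-0.6  0.1]
(232, 165) (72, 350) [0.496  0.0903 0.321 ] [-0.0099  0.0321] px err [-4.4  1. ]
(200, 205) (110, 345) [0.4985 0.0855 0.3041] [-0.012   0.0371] px err [ 0.9 -0.3]
(232, 165) (110, 345) [0.4942 0.0981 0.3145] [-0.009   0.0242] px err [-3.   0.9]
(200, 205) (185, 288) [0.4855 0.106  0.2808] [-0.001   0.0154] px err [ 1.7 -0.6]
(232, 165) (185, 288) [0.483  0.1162 0.2942] [0.0005 0.005 ] px err [-2.4  0.8]
```

View pics/w4.png

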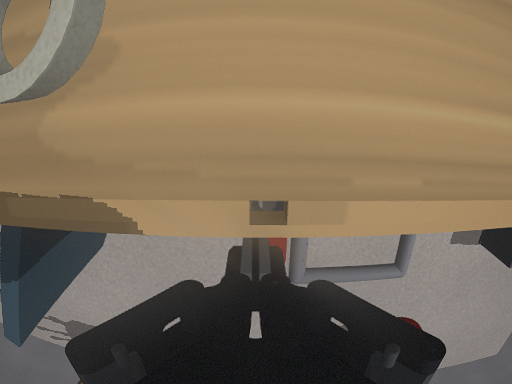

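The knuckles are at z≈0.30, well above the header, and the bolt has moved about 1 cm. Continuing the push.

step_arm --series '[[[0,0,-0.5],0,255],[[0,0,-1],0,255],[[0,0,-1],0,255]]'

```text
clock: 5.28
tcp_pos: [0.504, 0.1368, 0.1735]
orientation: [0.0, -0.05, 0.999, 0.001]
wrist_force: [-0.5, -0.2, -0.3]
finger_gap: 0.0004
```

step_arm --series '[[[0,0,-0.4],0,255],[[0,0,-0.4],0,255]]'

```text
clock: 5.52
tcp_pos: [0.5038, 0.1368, 0.169]
orientation: [-0.0, -0.05, 0.999, 0.001]
wrist_force: [-0.5, 0.8, 0.1]
finger_gap: -0.0
```

```bash
python3 look.py 5
```

```text
t 5.53 tcp [0.5038 0.1368 0.169 ] yawy 1.671 locker xy [-0.0222 -0.0134] F [-0.5  0.8  0.1] q [ 0.11  0.22 -0.14  1.21  0.    0.01]
[([305, 113, 3, 6, 12], [306.3, 115.5])]
```

View pics/c5.png

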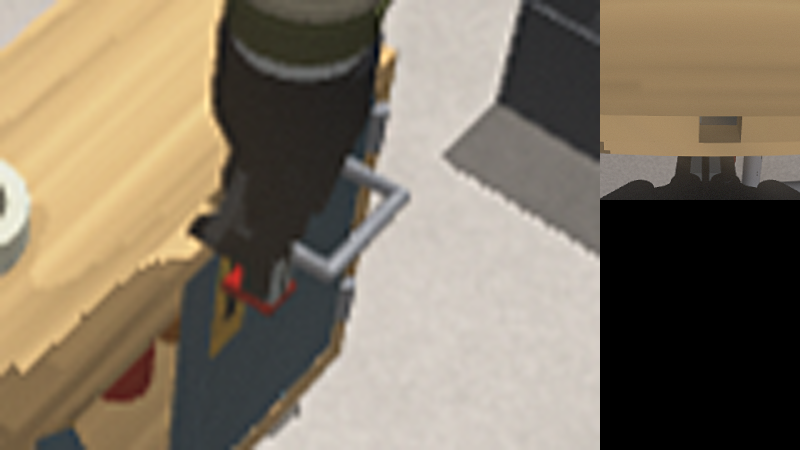

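step_arm --series '[[[0,0,-0.3],0,255],[[0,0,-0.3],0,255]]'

```text
clock: 5.88
tcp_pos: [0.5036, 0.1368, 0.1659]
orientation: [-0.0, -0.05, 0.999, 0.001]
wrist_force: [0.2, -0.5, 0.3]
finger_gap: -0.0002
```

step_arm --series '[[[0,0,-0.3],0,255],[[0,0,-0.3],0,255]]'

```text
clock: 6.12
tcp_pos: [0.5045, 0.137, 0.1639]
orientation: [0.001, -0.05, 0.999, 0.001]
wrist_force: [-0.3, -0.0, 6.2]
finger_gap: -0.0
```

```bash
python3 look.py 6
```

```text
t 6.12 tcp [0.5045 0.137  0.1639] yawy 1.671 locker xy [-0.0229 -0.0135] F [-0.3 -0.   6.2] q [ 0.11  0.22 -0.15  1.2   0.    0.01]
[([305, 114, 3, 6, 11], [306.4, 116.8])]
```

View pics/c6.png

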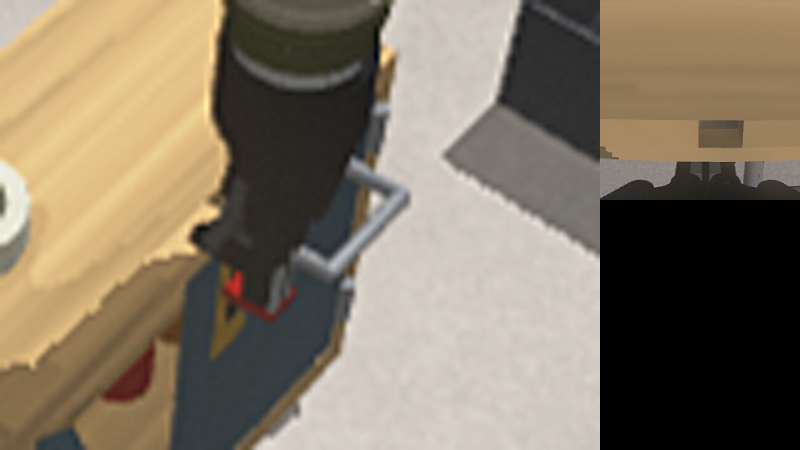

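The force is rising (6 N), so the bolt is probably at its stop. I'll press slightly further to confirm.

step_arm --series '[[[0,0,-0.2],0,255],[[0,0,-0.2],0,255]]'

```text
clock: 6.48
tcp_pos: [0.5061, 0.1373, 0.1639]
orientation: [0.003, -0.05, 0.999, 0.001]
wrist_force: [0.2, 0.9, 10.2]
finger_gap: -0.0002
```

```bash
python3 look.py 7
```

```text
t 6.47 tcp [0.5061 0.1373 0.1639] yawy 1.671 locker xy [-0.0245 -0.0137] F [ 0.2  0.9 10.2] q [ 0.11  0.22 -0.15  1.19  0.    0.01]
[([306, 115, 3, 5, 13], [307.2, 117.0])]
```

It is at a hard stop: z stays at 0.1639 while the force rises to 10 N. Raising to check the tab height.

step_arm --series '[[[0,0,3],0,255],[[0,0,7],0,255],[[-0.8,6,8],0,255],[[-0.8,6,8],0,255]]'

```text
clock: 7.08
tcp_pos: [0.4979, 0.2002, 0.2447]
orientation: [0.004, -0.052, 0.999, 0.002]
wrist_force: [0.1, -1.3, -0.0]
finger_gap: -0.0007
```

```bash
python3 look.py 8; python3 - <<'E'
from st import *
s=cam('scene');o=np.array([.483,.1213]);th=-3.0448;R=np.array([[np.cos(th),-np.sin(th)],[np.sin(th),np.cos(th)]])
for z in (.230,.206,.202): print(z,[np.round((np.array(proj(s,np.r_[o+R@[x,y],z]))-[260,60])*5,0).tolist() for x,y in [(-.032,-.031),(-.032,-.007),(-.002,-.007)]])
print('tip? ')
E
```

```text
t 7.08 tcp [0.4979 0.2002 0.2447] yawy 1.675 locker xy [-0.0225 -0.0771] F [ 0.1 -1.3 -0. ] q [0.23 0.22 0.05 1.39 0.   0.13]
[([305, 114, 14, 10, 49], [311.8, 117.4])]
0.23 [[302.0, 248.0], [276.0, 275.0], [228.0, 248.0]]
0.206 [[297.0, 279.0], [271.0, 307.0], [224.0, 280.0]]
0.202 [[296.0, 285.0], [270.0, 312.0], [223.0, 285.0]]
tip?
```

View pics/c8.png

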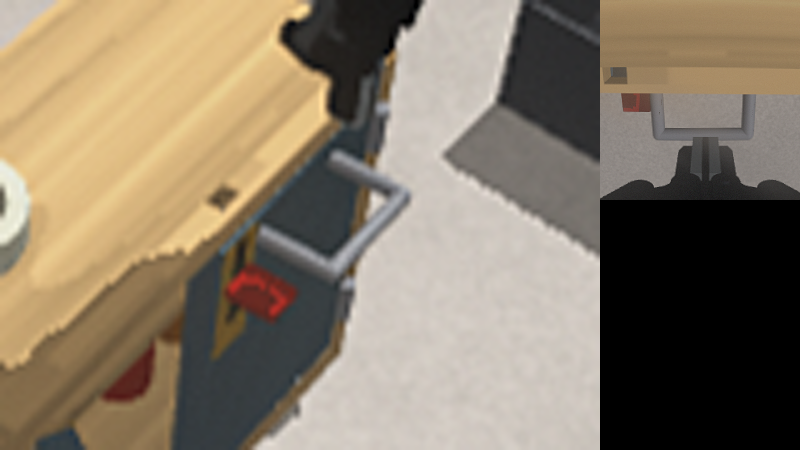

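View pics/w8.png

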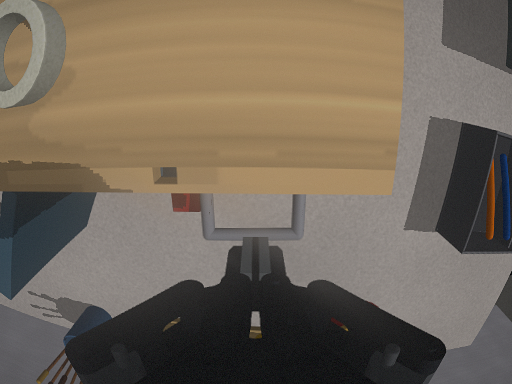

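The tab is down: its corners match the predictions for z=0.202, and the rod has left the header hole. Tip correction is +38 mm relative to the reported z. Next I lower the closed fingers into the gap behind the bar.

step_arm --series '[[[-0.1,-0.3,-1.5],0,255],[[-0.1,-0.3,-3],0,255],[[-0.1,-0.3,-4],0,255],[[-0.1,-0.3,-4.5],0,255]]'

```text
clock: 7.72
tcp_pos: [0.4963, 0.1937, 0.1971]
orientation: [0.002, -0.05, 0.999, 0.001]
wrist_force: [-1.0, 0.4, 0.4]
finger_gap: -0.0002
```

```bash
python3 look.py 9
```

```text
t 7.72 tcp [0.4963 0.1937 0.1971] yawy 1.671 locker xy [-0.0202 -0.0707] F [-1.   0.4  0.4] q [ 0.22  0.23 -0.06  1.28  0.    0.12]
[([305, 113, 14, 11, 53], [311.9, 117.7])]
```

View pics/c9.png

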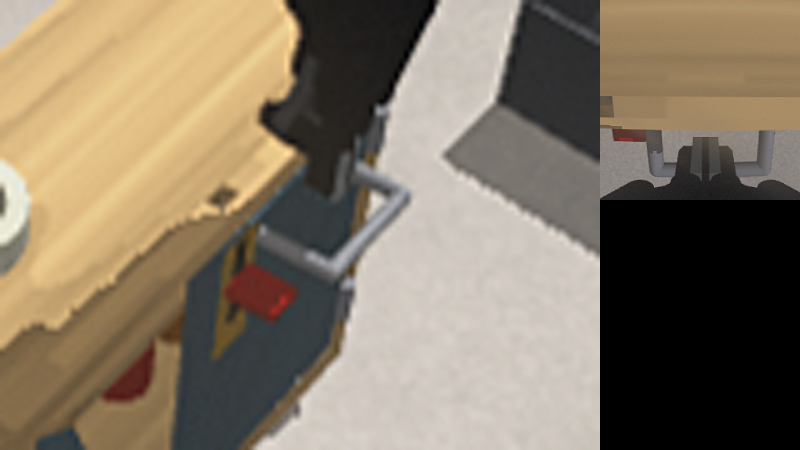

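View pics/w9.png

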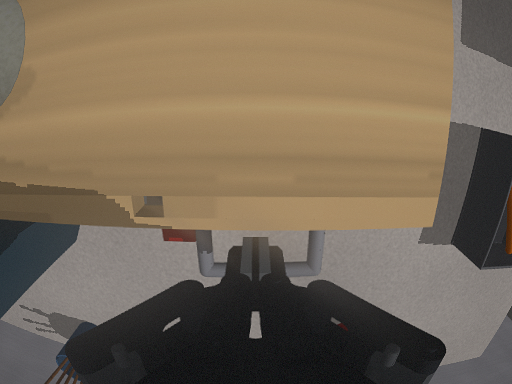

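The tip is inside the pull frame, with the posts at columns 205 and 316, the finger at 256, and the bar behind it. Lowering 4 cm.

step_arm --series '[[[0,-0.1,-1],0,255],[[0,-0.1,-2],0,255],[[0,-0.1,-3],0,255],[[0,-0.1,-4],0,255],[[0,-0.1,-4],0,255]]'

```text
clock: 8.45
tcp_pos: [0.4956, 0.1927, 0.1564]
orientation: [0.001, -0.05, 0.999, 0.001]
wrist_force: [0.7, -0.8, -0.1]
finger_gap: -0.0002
```

```bash
python3 look.py 10
```

```text
t 8.45 tcp [0.4956 0.1927 0.1564] yawy 1.671 locker xy [-0.0194 -0.0699] F [ 0.7 -0.8 -0.1] q [ 0.22  0.24 -0.14  1.19  0.    0.12]
[([305, 113, 14, 11, 57], [311.5, 117.6])]
```

View pics/c10.png

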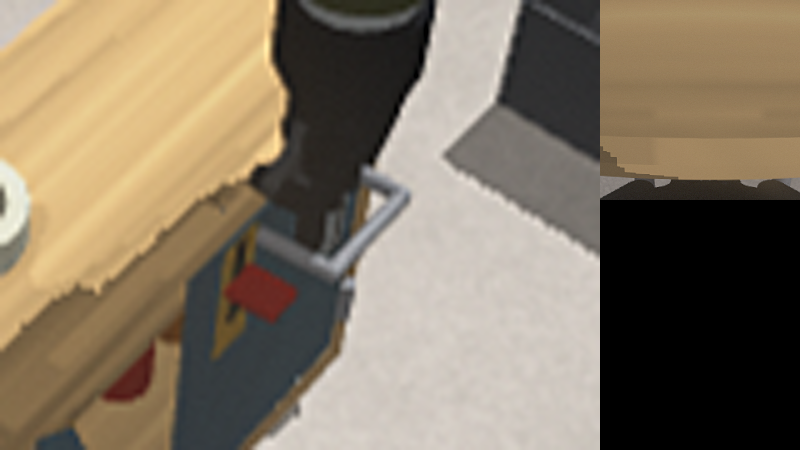

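```bash
cat > arc.py <<'E'
from st import *
def arc(phis,d=.029,L=.080):
    s=st();q=s['orientation'];ya=2*np.arctan2(q[2],q[1])-np.pi/2
    H=np.array([.4683,.2726]);u=np.array([.0967,-.9953]);n=np.array([.9953,.0967])
    for f in phis:
        c,k=np.cos(f),np.sin(f);p=H+np.array([[c,-k],[k,c]])@(L*u+d*n)
        t=(1.667+f-ya+np.pi)%(2*np.pi)-np.pi
        print(round(f,2),((p-s['tcp_pos'][:2])*100).round(1),round(t,2))
E
python3 -c "
from arc import *
arc([0,.12,.25,.38,.5,.65,.8])"
```

```text
t 8.55 tcp [0.4964 0.1929 0.1575] yawy 1.671 locker xy [-0.0202 -0.07  ] F [0.5 0.5 0.3] q [ 0.22  0.24 -0.14  1.19  0.    0.12]
0 [0.9 0.3] -0.0
0.12 [1.7 0.8] 0.12
0.25 [2.6 1.4] 0.25
0.38 [3.4 2.2] 0.38
0.5 [4.1 3. ] 0.5
0.65 [4.8 4.1] 0.65
0.8 [5.3 5.2] 0.8
```

step_arm --series '[[[0.9,0.3,0],0,255],[[1.3,0.5,0],0.06,255],[[1.7,0.8,0],0.12,255],[[2.2,1.1,0],0.18,255],[[2.6,1.4,0],0.25,255]]'

```text
clock: 9.18
tcp_pos: [0.5228, 0.2072, 0.1578]
orientation: [0.002, -0.175, 0.984, 0.001]
wrist_force: [-1.7, 0.5, 1.1]
finger_gap: -0.0005
```

```bash
python3 look.py 11;python3 -c "
from arc import *
arc([.25,.38,.5,.65,.8,.95,1.1])"
```

```text
t 9.18 tcp [0.5228 0.2072 0.1578] yawy 1.923 locker xy [-0.0479 -0.0817] F [-1.7  0.5  1.1] q [ 0.23  0.3  -0.06  1.21  0.   -0.12]
[([319, 117, 7, 3, 9], [321.7, 118.4]), ([327, 120, 3, 7, 11], [327.7, 122.3])]
t 9.28 tcp [0.5234 0.2073 0.1577] yawy 1.922 locker xy [-0.0486 -0.0817] F [-0.8 -0.3 -0.3] q [ 0.23  0.3  -0.06  1.21  0.   -0.12]
0.25 [-0.1 -0. ] -0.0
0.38 [0.7 0.7] 0.13
0.5 [1.4 1.5] 0.25
0.65 [2.  2.6] 0.4
0.8 [2.5 3.8] 0.55
0.95 [2.9 5. ] 0.7
1.1 [3.  6.3] 0.85
```

View pics/c11.png

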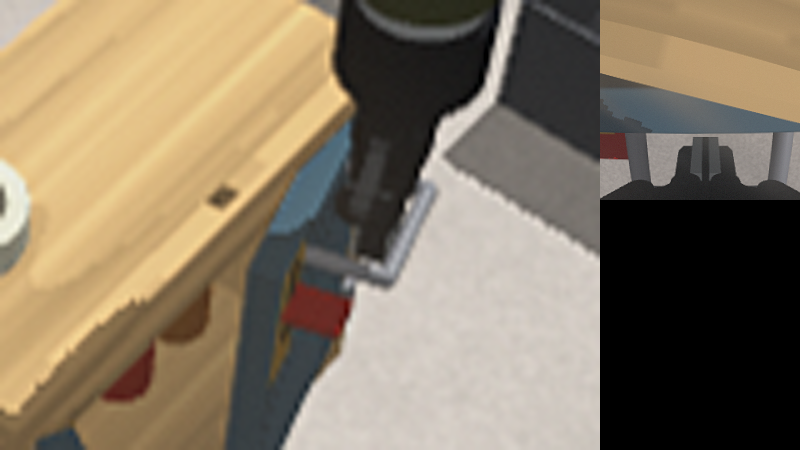

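The leaf is opening: its top edge is now visible in front of the header and the force is low. Continuing along the arc.

step_arm --series '[[[0.7,0.7,0],0.13,255],[[1.4,1.5,0],0.25,255],[[2.0,2.6,0],0.4,255],[[2.5,3.8,0],0.55,255],[[2.9,5.0,0],0.7,255]]'

```text
clock: 9.9
tcp_pos: [0.5521, 0.2572, 0.1577]
orientation: [0.001, -0.503, 0.864, 0.002]
wrist_force: [-3.0, -0.7, 1.1]
finger_gap: 0.0001
```

```bash
python3 -c "
from arc import *
arc([.95,1.1,1.25,1.4,1.5,1.57,1.6])"; python3 look.py 12
```

```text
t 9.9 tcp [0.5521 0.2572 0.1577] yawy 2.625 locker xy [-0.0819 -0.1286] F [-3.  -0.7  1.1] q [ 0.3   0.39  0.07  1.25  0.   -0.75]
0.95 [-0.  0.] -0.01
1.1 [0.1 1.3] 0.14
1.25 [0.1 2.6] 0.29
1.4 [-0.2  3.8] 0.44
1.5 [-0.5  4.6] 0.54
1.57 [-0.7  5.2] 0.61
1.6 [-0.8  5.4] 0.64
t 9.9 tcp [0.5521 0.2572 0.1577] yawy 2.625 locker xy [-0.0819 -0.1286] F [-3.  -0.7  1.1] q [ 0.3   0.39  0.07  1.25  0.   -0.75]
[([356, 116, 9, 8, 50], [359.7, 120.0]), ([281, 132, 8, 8, 25], [285.2, 136.2])]
```

View pics/c12.png

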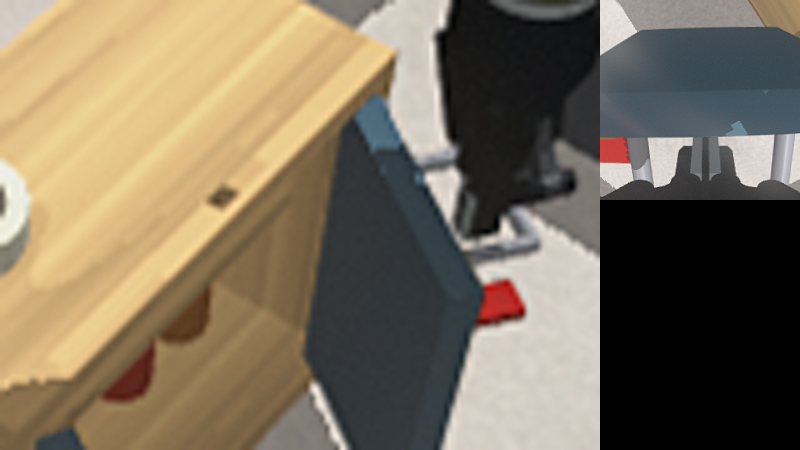

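The leaf is about 0.95 rad open and following well. Continuing to square.

step_arm --series '[[[0.1,1.3,0],0.14,255],[[0.1,2.6,0],0.29,255],[[-0.2,3.8,0],0.44,255],[[-0.6,4.9,0],0.58,255],[[-0.7,5.2,0],0.61,255]]'

```text
clock: 10.62
tcp_pos: [0.5461, 0.3102, 0.1577]
orientation: [-0.001, 0.737, -0.676, -0.002]
wrist_force: [-0.0, -1.4, -0.2]
finger_gap: -0.0001
```

```bash
python3 -c "
from arc import *
arc([1.57])
t=cam('top');cv2.imwrite('pics/top13.png',cv2.resize(t['frame'][100:290,80:290,::-1],None,fx=3,fy=3,interpolation=cv2.INTER_CUBIC))
"; python3 look.py 13
```

```text
t 10.62 tcp [0.5461 0.3102 0.1577] yawy -3.054 locker xy [-0.0811 -0.1819] F [-0.  -1.4 -0.2] q [ 0.39  0.43  0.13  1.27  0.   -1.27]
1.57 [-0.1 -0.1] 0.01
t 10.68 tcp [0.546  0.3103 0.1577] yawy -3.053 locker xy [-0.0809 -0.182 ] F [ 0.1 -0.2  0.1] q [ 0.39  0.43  0.13  1.27  0.01 -1.27]
[([283, 133, 6, 7, 19], [285.7, 135.8])]
```

View pics/c13.png

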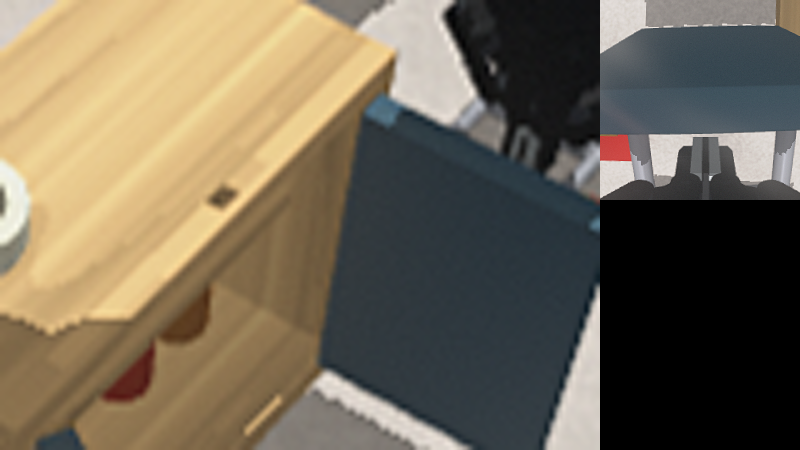

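View pics/top13.png

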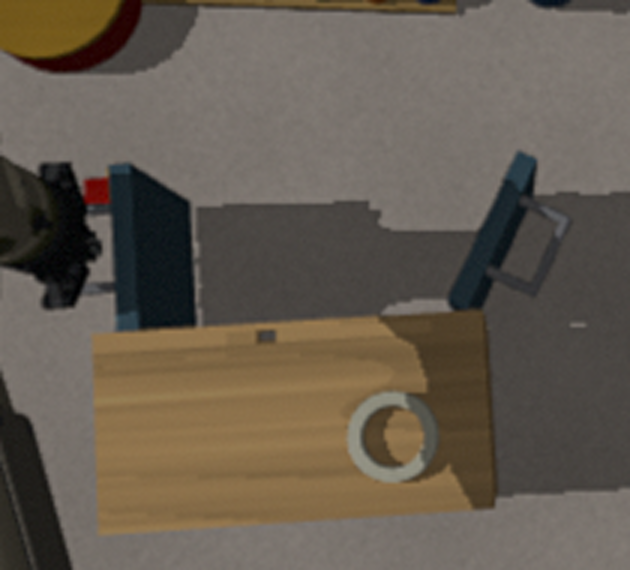

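```bash
python3 - <<'E'
from st import *
t=cam('top')
P=lambda u,v:onz(t,(u+.5)/3-.5+80,(v+.5)/3-.5+100,.232)[:2]
for a,b in [((117,328),(109,165)),((139,328),(132,166))]:
    d=P(*b)-P(*a);print(P(*a),P(*b),np.linalg.norm(d),'leaf angle',(np.arctan2(d[1],d[0])-np.arctan2(-.9953,.0967)))
E
```

```text
[0.47356234 0.2728435 ] [0.61669472 0.28825564] 0.1439597623146795 leaf angle 1.5812079143305477
[0.47412602 0.2538512 ] [0.61645425 0.2681202 ] 0.14304170066585672 leaf angle 1.5738639346807712
```

The leaf is at about 1.58 rad. I'll centre the finger in the gap and rise straight out.

step_arm --series '[[[0,-0.5,0],0,255],[[0,-0.7,0],0,255],[[0,-0.7,2],0,255],[[0,-0.7,5],0,255],[[0,-0.7,8],0,255]]'

```text
clock: 11.45
tcp_pos: [0.5462, 0.3025, 0.2386]
orientation: [-0.001, 0.737, -0.676, -0.002]
wrist_force: [0.7, -0.4, 0.5]
finger_gap: -0.0
```

step_arm --series '[[[0,0,5],0,255],[[0,0,10],0,255],[[-2,4,12],0,255],[[-4,8,12],0,255],[[-6,12,12],0,255]]'

```text
clock: 12.08
tcp_pos: [0.4862, 0.4233, 0.3592]
orientation: [-0.002, 0.736, -0.677, -0.002]
wrist_force: [0.9, 0.4, -0.6]
finger_gap: -0.0002
```

```bash
python3 - <<'E'
from st import *
st()
t=cam('top');s=cam('scene');save(s,'s14.png');save(t,'t14f.png')
cv2.imwrite('pics/t14.png',cv2.resize(t['frame'][100:290,80:290,::-1],None,fx=3,fy=3,interpolation=cv2.INTER_CUBIC))
E
```

```text
t 12.07 tcp [0.4862 0.4233 0.3592] yawy -3.057 locker xy [-0.0323 -0.3003] F [ 0.9  0.4 -0.6] q [ 0.59  0.51  0.76  1.81  0.01 -1.07]
```

View pics/t14.png

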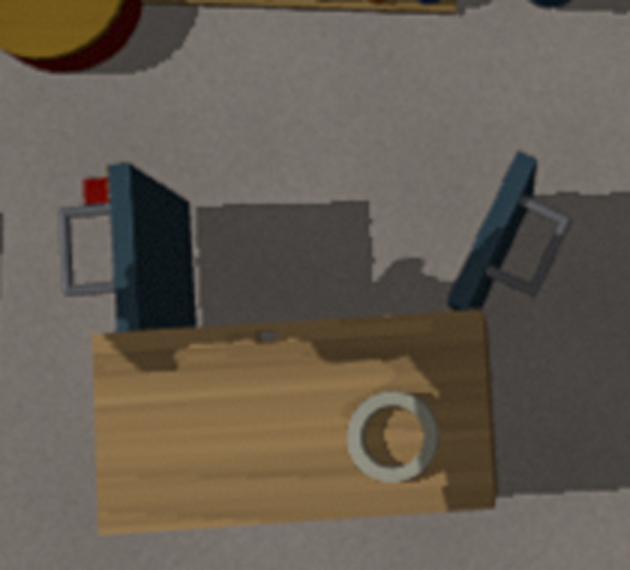

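View pics/s14.png

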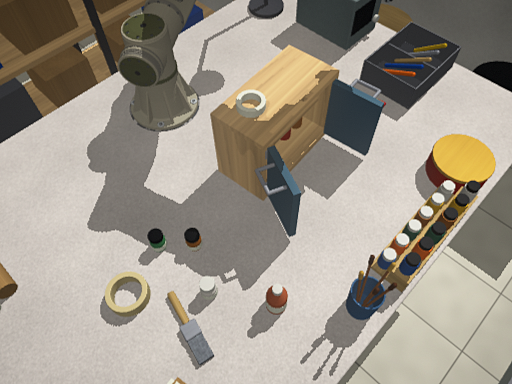

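View pics/t14f.png

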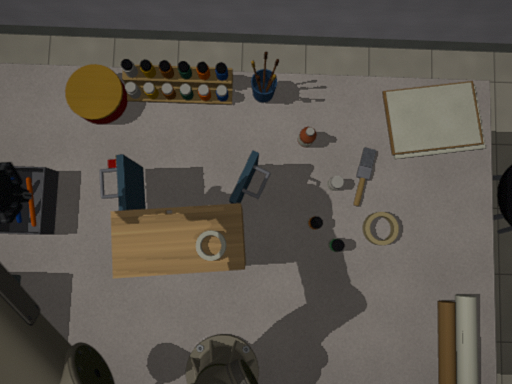

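The leaf stands square, the tab is still down, the first leaf is unchanged, and every bystander is at its earlier pixel position. The arm is clear, so I'm handing in.

```bash
python3 - <<'E'
from st import *
print(env.hand_in()); st()
E
```

```text
the job is handed in; nothing more can be done
None
the job is handed in; nothing more can be done
```

The bolt is pushed down and the leaf is open about square to the locker's front. I handed the job in at about 12 s. `env.hand_in()` reports no verdict, so the outcome rests on the checks below.

**What I did:** With the leaf shut, I pushed the red tab down with closed fingers. It reached a hard stop after about 28 mm of travel, with the force rising to 10 N. I then hooked the fingers behind the pull, drew the leaf open along its arc, and lifted clear.

**Last checks:**
- **Leaf:** It measured 1.57–1.58 rad in the top view while the fingers were still hooked. After letting go I only checked it by eye, and it had not moved.
- **Bolt:** The rod was out of the header hole. The tab's corners were within about 1 pixel of where they should be with the bolt fully withdrawn.
- **First leaf and table items:** The first leaf still stood open, and the jars, bottle, tape and brush looked unmoved in the pictures.
- **Forces:** The highest contact force I saw was about 10 N.

**What disagreed:**
- **Fingertip height:** The fingertips were really about 30–38 mm higher than the reported TCP. My first descent therefore stopped above the tab, and I corrected it using the images and the contact force.
- **Bolt friction:** The roughly 3 N of bolt friction never showed clearly in the wrist force. The bolt's final position therefore rests on the hard stop and the pictures.

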